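Fetch the coverslip rack out of the deep rinse tank with the hook rod

ROBOT

A 6-joint arm with a two-finger parallel gripper is mounted at the origin on a cart in front of the work surface, level with it; the furniture and walls round the work are solid. World frame = base frame: x ahead of the robot, y to its left, z up, the work surface at z = 0. Lengths are in m, angles in rad, forces in N, time in s.
With the tool pointing down it reaches from about 0.325 to 1 m from the base axis. Payload 5.1 kg.
Tool frame: the origin (TCP) lies midway between the tips of the shut fingers; the grasp point (between the pads) lies behind it (ctrl.grip_depth is the z of the grasp point in the tool frame, in m); z points along the fingers, y is the line along which they close (so a half turn about z gives the same grasp; the last joint's range is limited). The gripper opens to 85 mm and grips with 20 to 120 N. Pads are 22 mm wide; open, the fingers measure 114 mm over their backs; the gripper's body (76 mm by 85 mm) begins 54 mm behind the grasp point. The pads swing forward as they close: fully open they stand 13 mm farther back than shut.
Start: joints at [1.204, 0.124, 1.65, -0, 1.367, -0.083], TCP at [0.182, 0.624, 0.231] pointing down, gripper open.
Joint ranges: [-2.61, 2.61], [-1.02, 2.33], [0.03, 2.71], [-1.35, 4.49], [0.32, 2.68], [-2.91, 2.91]. Speed limits (rad/s): [2.57, 2.57, 3.14, 3.14, 3.14, 3.14].

INTERFACE

Orientations are given as a unit quaternion [x, y, z, w].
In Python, from cell import ctrl, vision, ticket gives the robot as it stands. The module is installed in compiled form; this text tells all that it offers.
- The arm moves only by the tool play_rows, never from a script. Its arguments are lists of equal length, an entry for each row: "travel": the shift along the world's x, y, z in units of 25 mm (1.0 is 25 mm), a list of three; "delta_rot": the turn, a rotation vector about the world's x, y, z in units of 6 degrees (1.0 is 6 degrees), a list of three; "claw": the opening, from -1 (shut) to 1 (fully open). In form: {"travel": [[x, y, z], ...], "delta_rot": [[wx, wy, wz], ...], "claw": [claw, ...]}. A call has 1 to 5 rows; each row shifts and turns the commanded pose from where the row before left it; what a row does not reach is not made up. A row lasts 1/12 s, in which the tool goes at most 41.7 mm and 7.16 degrees, less where a joint would pass 70% of its speed; a pose out of reach is approached as far as the arm can. A call is refused whole if a number of a shift passes 1 or a number of a turn 1, either way. A call with a gripper value outside its range is refused whole. The fingers move at their own pace and stop on an object; "force" is the grip in N (left out, the last holds). Time passes only in rows, so rows that do not move let the fingers close. It gives the time, the measured TCP pose, the force, the opening and the grip force at its end, in the units of the state.
- ctrl.get_state(): the state, without advancing time (a new reading comes with each control period).
- vision.camera(name): name is "side" or "top" or "wrist"; returns a dict with "image" (480x640x3 uint8, red, green, blue), "vertical_fov" (degrees; the focal length in pixels is half the picture's height over the tangent of half this angle, whatever the lens; pixels are square), "cx", "cy" (the principal point, pixels), "rvec" (rotation vector, rad) and "tvec" (3), from world to camera coordinates, as OpenCV has them. Camera axes: x right, y down, z forward; pixel columns grow to the right and rows downward; lengths in m; the calibration is good to about 2 mm. A picture is of the moment at which its call begins. There is no depth.
- ticket.close_job(): hands the job in; it is judged then, once.
The state is a dict: "time_s": time; "q": joint angles; "qd": joint speeds; "tau": joint torques, N m; "position": TCP position; "eef_rot": TCP orientation; "wrist_force": force on the tool from outside, world axes, zero at the start; "torque": the same for the moment, N m; "grip_width": opening from 0.0 (shut) to 1.0 (fully open); "gripper_force": force on a finger pad.
Only numpy, scipy, OpenCV 4.12 (cv2) and the standard library are available. Lean on these libraries where they do the work, as an engineer would, in place of code of your own. Each camera call takes 0.05 s, during which the arm holds its last target. There are 200 camera calls.

TASK

Take the hook rod from its stand and with it fish the coverslip rack up out of the deep rinse tank by its wire bail: feel gently for the bail, because it leans by an unknown amount and the thin wire must not be forced, do not press hard on the tank with the rod, and do not touch the rack with the fingers. Set the rack down gently, upright on the floor of the enamel tray without disturbing the petri dish in it or the glassware behind, unhook, and hang the rod back in its stand.

Things in the scene. Friction and masses are not known exactly. Their poses are not given: they have to be found in the camera images.
- tank: Fixed, opaque white open-topped rinse tank, 96 x 66 mm outside, 130 mm tall; inside 80 mm along its x and 50 mm along its y axis. Origin: centre of its underside, z up. The rack hangs inside by its rim on two ledges along the y walls (ledge tops 55 mm above the origin), its axes along the tank's; ribs below steady its foot (0.8 mm play).
- tank_clips (a point): Point on the tank's axis, 66 mm above its origin, midway between two rounded spring clips, one in each y wall (housings outside reach 43 mm from the axis). They bulge over the rack's rim, to 22 mm from this point, and yield sideways: an upward pull of some 2 to 4 N, weight included, draws the rim past them.
- rack: Steel coverslip rack, 0.12 to 0.19 kg, with a wire bail (see bail_foot). Origin: centre of its underside, z up. Foot 64 x 33 mm (x, y); rim 78 x 48 mm, its top 42 mm above the origin. Hanging in the tank it rocks a few mm when its bail is pushed sideways with about 1 N, then stands firm.
- bail_foot (a point): Middle of the line, parallel to the rack's y, 43 mm above its origin, about which the bail turns. The bail is an arch of 4 mm wire; its crossbar (straight for 12 mm, along y) is 36 mm from this point. It leans by an unmeasured angle: crossbar 15 mm towards -x to 17 mm towards +x, 31 to 36 mm above this point. It is stiff, turning only if pushed with some 16 N; over 6 N harms it.
- tray: Fixed white enamel tray, 214 mm along its x by 304 mm along its y, 36 mm high, inner floor 3 mm above its origin (centre of its underside), z up. The petri dish lies at its +y end; the middle and the -y half are free.
- stand: Fixed grey stand for the hook rod, 90 x 74 mm, 110 mm tall (slotted top plate on two cheeks). Origin: centre of its underside, z up.
- stand_slot (a point): Point on the stand's axis at the upper face of its plate. The slot through the plate is 31 mm along x by 15 mm along y, its middle 7 mm towards +x of this point. The rod hangs through it by its collar, the shaft at this point, the hook pointing along the stand's +x.
- rod_grip (a point): Centre of the black handle of the hook rod (0.12 kg): 18 mm along x by 26 mm along y, 56 mm tall, z up. Gripped across its x sides it holds firmest. A collar of 36 mm diameter below it has its underside 32 mm below this point; the 6 mm thick shaft runs down from the handle's middle to the hook.
- rod_hook (a point): Lowest point of the rod, under the shaft's axis, 130 mm below rod_grip. A J hook: it runs from here towards the rod's +x and its 6 mm thick toe, 12.5 mm (axis to axis) from the shaft, rises to 15.5 mm above this point. The gap between shaft and toe is 6.5 mm wide; its floor is 6 mm above this point.
- dish_mid (a point): Centre of the petri dish in the tray, 62 mm diameter, 16 mm high; leave it alone.
- beaker_mid (a point): Half-way up the loose glass beaker at the back, 64 mm diameter, 114 mm high with its stirring rod; leave it alone.
- lamp_mid (a point): Half-way up the loose glass spirit lamp at the back, 67 mm diameter, 94 mm high; leave it alone.
Things that resemble listed ones, but are neither listed nor needed, are in the scene too. What is shaped like the rack but pink is not meant.

How it is judged:
By the outcome, as a careful person would: the job done as asked, in the order asked, and still so for the second after the job is handed in, with the robot touching nothing.
It also fails if it takes over 69 s, if anything falls off the work surface, if the arm or the gripper's body presses on something with over 40 N, if the wrist force passes 120 N, or if a joint passes its speed limit or range.

## Working session

There is one attempt and no reset: what is moved stays moved. The work goes in short steps, Python scripts to look and compute and a tool call to move; the robot and the scene stay as the last step left them, time stands still between calls to the robot, and variables do not carry over. Pictures are saved under pics/ and viewed, at most 10 in all, crops included, and the job is handed in when it is done.

Besides the shell and the picture viewer there is one more tool, called after "Emit:" in YAML: its name, and indented under it one key for each argument. play_rows: Moves the arm, as the interface text tells. Its arguments: {"type":"object","properties":{"travel":{"type":"array","items":{"type":"array","items":{"type":"number"}}},"delta_rot":{"type":"array","items":{"type":"array","items":{"type":"number"}}},"claw":{"type":"array","items":{"type":"number"}},"force":{"type":"number"}},"required":["travel","delta_rot","claw"]}

```bash
mkdir -p pics; cat > h.py <<'E'
import numpy as np, cv2
from cell import ctrl, vision, ticket
def cam(n):
    c=vision.camera(n); c['R']=cv2.Rodrigues(np.array(c['rvec'],float))[0]; c['t']=np.array(c['tvec'],float).ravel()
    c['f']=240/np.tan(np.radians(c['vertical_fov'])/2); return c
def ray(c,u,v):
    d=c['R'].T@np.array([(u-c['cx'])/c['f'],(v-c['cy'])/c['f'],1]); return -c['R'].T@c['t'],d
def atz(c,u,v,z):
    o,d=ray(c,u,v); return o+d*(z-o[2])/d[2]
def proj(c,p):
    q=c['R']@np.array(p,float)+c['t']; return c['f']*q[:2]/q[2]+[c['cx'],c['cy']]
def save(c,n): cv2.imwrite('pics/'+n+'.png',c['image'][:,:,::-1])
def tri(obs):
    A=np.zeros((3,3));b=np.zeros(3)
    for c,u,v in obs:
        o,d=ray(c,u,v); d/=np.linalg.norm(d); M=np.eye(3)-np.outer(d,d); A+=M;b+=M@o
    return np.linalg.solve(A,b)
E
python3 - <<'E'
from h import *
import pickle
for n in('top','side'):
    c=cam(n); save(c,n+'0'); pickle.dump(c,open(n+'0.pkl','wb')); print(n,-c['R'].T@c['t'],c['R'][2],c['f'],c['cx'],c['cy'])
s=ctrl.get_state(); print(s, ctrl.grip_depth)
E
```

```text
top [0.31331232 0.21526792 1.54554898] [ 0.18770858  0.00550784 -0.98220932] 512.0667000229322 311.14373173431716 242.7553649162456
side [ 0.19148976 -0.28643715  1.19544989] [ 0.30981133  0.40261644 -0.861346  ] 467.28004307462993 323.8104481853299 248.33992559239823
{'time_s': 0.1, 'q': array([ 1.20439221e+00,  1.24430524e-01,  1.65155134e+00,  1.56007735e-05,
        1.36749438e+00, -8.25976628e-02]), 'qd': array([ 5.76356451e-04, -2.04850914e-03, -3.82099102e-03, -2.44619732e-04,
        9.00292396e-05,  4.32878185e-04]), 'tau': array([ 2.55865152e-04, -4.24929500e+01, -3.66654718e+01, -1.16883825e-04,
        3.98568751e-03,  1.21472360e-05]), 'position': array([0.18183038, 0.62347078, 0.23017378]), 'eef_rot': array([ 1.41428969e-01,  9.89947958e-01, -9.16461489e-04, -2.17109007e-04]), 'wrist_force': array([-0.2061527 ,  0.31205161,  0.49878459]), 'torque': array([-0.01815481,  0.00189822, -0.01413868]), 'gripper_force': 0.0, 'grip_width': 1.001721471019199} -0.0187
```

View pics/top0.png

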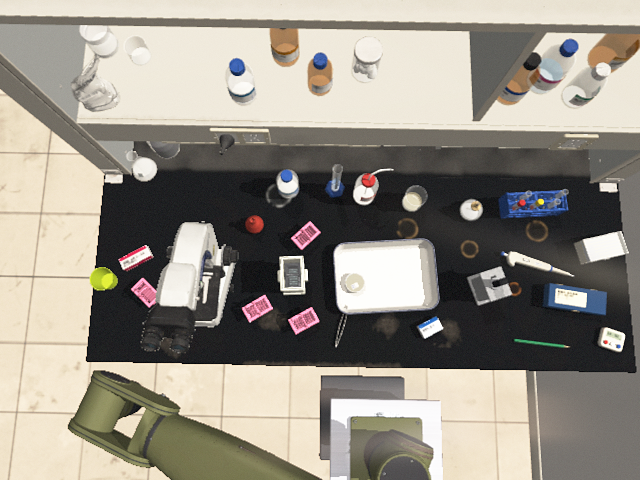

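View pics/side0.png

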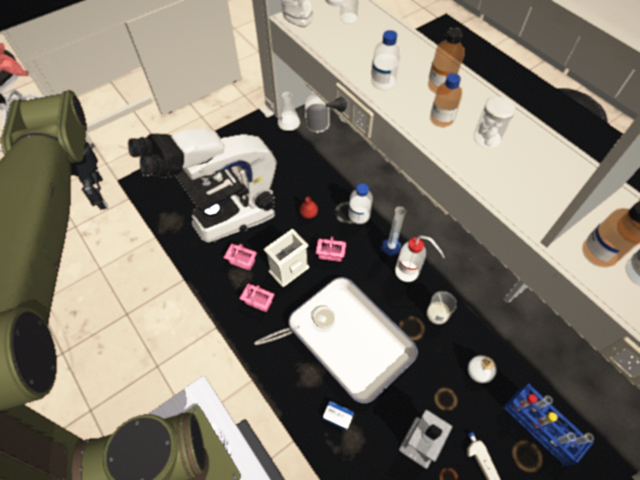

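The top view shows the white tank at (292,274), tray at (386,276) with the dish at (354,284), grey stand at (490,287), beaker at (415,198) and lamp at (471,210). The pink racks at (306,235), (257,307) and (303,320), and the one at (145,292), are decoys. The side view shows the tank at (288,258) and the stand at (426,438). I'll enlarge the tank and stand in both views.

```bash
python3 - <<'E'
from h import *
import pickle
T=pickle.load(open('top0.pkl','rb'));S=pickle.load(open('side0.pkl','rb'))
def crop(c,u,v,w=33,h=25):
    return cv2.resize(c['image'][v-h:v+h,u-w:u+w],(396,300),interpolation=cv2.INTER_CUBIC)
m=np.vstack([np.hstack([crop(T,292,274),crop(T,490,287)]),np.hstack([crop(S,288,258,40,30),crop(S,426,438,40,30)])])
cv2.imwrite('pics/crop0.png',m[:,:,::-1])
E
```

```text
(no output)
```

View pics/crop0.png

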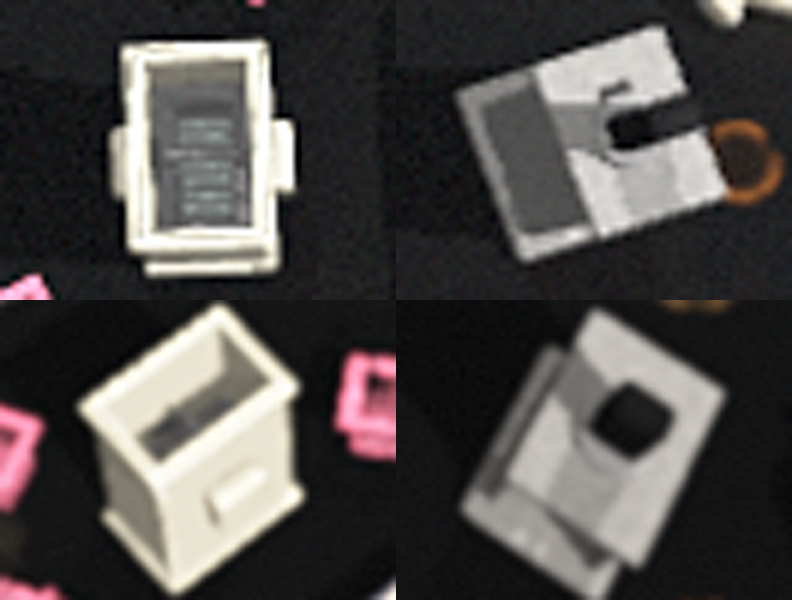

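In the crop, the tank rim corners are at about (125,45), (268,42), (275,248) and (130,250). The grey/dark object in it is the steel rack, not pink. The stand plate has the black rod handle at (630,125), with a dark slot end visible at (615,90), which suggests stand +x points up in the image. Next I'll compute the poses.

```bash
python3 - <<'E'
from h import *
import pickle
np.set_printoptions(precision=4,suppress=True)
T=pickle.load(open('top0.pkl','rb'));S=pickle.load(open('side0.pkl','rb'))
def poly(c,P,z): 
    q=np.array([atz(c,u,v,z) for u,v in P])[:,:2]; print(q.mean(0),[round(float(np.linalg.norm(q[i]-q[i-1])),4) for i in range(4)],[round(float(np.degrees(np.arctan2(*(q[i]-q[i-1])[::-1]))),1) for i in range(4)])
tc=lambda P:[(259+x/6,249+y/6) for x,y in P]
sc=lambda P:[(248+x/4.95,228+y/4.95) for x,y in P]
ts=lambda P:[(457+(x-396)/6,262+y/6) for x,y in P]
ss=lambda P:[(386+(x-396)/4.95,408+(y-300)/4.95) for x,y in P]
poly(T,tc([(125,43),(268,41),(276,250),(130,252)]),.13)
poly(S,sc([(220,8),(300,85),(160,165),(80,108)]),.13)
poly(T,ts([(528,72),(660,26),(726,195),(595,237)]),.11)
poly(S,ss([(595,310),(725,390),(640,567),(510,475)]),.11)
tr=[(334,242),(436,240),(438,311),(335,312)]
poly(T,tr,.036)
poly(S,[(343,278),(417,352),(370,400),(290,318)],.036)
for n,a,b,z in(('dish',(354,284),(322,317),.019),('beaker',(415,198),(441,307),.057),('lamp',(471,210),(482,369),.047)):
    print(n,atz(T,*a,z),atz(S,*b,z))
# wrist cam pose
c=cam('wrist');p=ctrl.get_state();print('wrist',-c['R'].T@c['t'],c['R'][2],c['R'][0],c['f'],p['position'])
E
```

```text
[0.4963 0.274 ] [0.0976, 0.0668, 0.0977, 0.0673] [3.1, -88.1, -176.6, 91.9]
[0.4995 0.2763] [0.0964, 0.0663, 0.0879, 0.0563] [4.0, -85.0, 176.8, 104.7]
[ 0.4796 -0.2968] [0.0816, 0.0671, 0.0834, 0.0653] [20.0, -69.9, -161.3, 108.5]
[ 0.4816 -0.2969] [0.0829, 0.0641, 0.0859, 0.0641] [19.9, -69.6, -160.1, 107.7]
[0.5064 0.0007] [0.2086, 0.3064, 0.2117, 0.3013] [1.4, -87.8, -179.9, 91.7]
[0.5132 0.0009] [0.1857, 0.28, 0.1734, 0.2918] [2.5, -86.1, -173.8, 96.3]
dish [0.482  0.0933 0.019 ] [0.481  0.0958 0.019 ]
beaker [ 0.7408 -0.0861  0.057 ] [ 0.7385 -0.0837  0.057 ]
lamp [ 0.7094 -0.2562  0.047 ] [ 0.7069 -0.2628  0.047 ]
wrist [0.1099 0.6441 0.3724] [ 0.2788 -0.0832 -0.9567] [ 0.2793  0.9602 -0.0021] 360.37970966477315 [0.1819 0.6235 0.2303]
```

Emit:
play_rows:
  travel:
    - [0.1,-1,0.4]
    - [0.1,-1,0.4]
    - [0.1,-1,0.4]
    - [0.1,-1,0.4]
    - [0.1,-1,0.4]
  delta_rot:
    - [0,0,-0.5]
    - [0,0,-0.5]
    - [0,0,-0.5]
    - [0,0,-0.5]
    - [0,0,-0.5]
  claw: [1,1,1,1,1]

```text
time_s: 0.57
position: [0.1944, 0.4976, 0.2812]
eef_rot: [0.271, 0.963, -0.0, -0.0]
wrist_force: [0.3, -0.4, -0.1]
grip_width: 1.0
gripper_force: 0.0
```

Emit:
play_rows:
  travel:
    - [0.1,-1,0.4]
    - [0.1,-1,0.4]
    - [0.1,-1,0.4]
    - [0.1,-1,0.4]
    - [0.1,-1,0.4]
  delta_rot:
    - [0,0,-0.5]
    - [0,0,-0.5]
    - [0,0,-0.5]
    - [0,0,-0.5]
    - [0,0,-0.5]
  claw: [1,1,1,1,1]

```text
time_s: 0.98
position: [0.2068, 0.3726, 0.3314]
eef_rot: [0.394, 0.919, -0.0, -0.0]
wrist_force: [0.5, -0.3, 0.0]
grip_width: 1.001
gripper_force: 0.0
```

Emit:
play_rows:
  travel:
    - [0.6,-1,0]
    - [0.6,-1,0]
    - [0.6,-1,0]
    - [0.6,-1,0]
    - [0.6,-1,0]
  delta_rot:
    - [0,0,-0.4]
    - [0,0,-0.4]
    - [0,0,-0.4]
    - [0,0,-0.4]
    - [0,0,-0.4]
  claw: [1,1,1,1,1]

```text
time_s: 1.4
position: [0.2822, 0.2477, 0.3312]
eef_rot: [0.487, 0.873, 0.0, 0.0]
wrist_force: [1.5, 1.2, 0.8]
grip_width: 0.998
gripper_force: 0.0
```

Emit:
play_rows:
  travel:
    - [0.6,-1,0]
    - [0.6,-1,0]
    - [0.6,-1,0]
    - [0.6,-1,0]
    - [0.6,-1,0]
  delta_rot:
    - [0,0,-0.4]
    - [0,0,-0.4]
    - [0,0,-0.4]
    - [0,0,-0.4]
    - [0,0,-0.4]
  claw: [1,1,1,1,1]

```text
time_s: 1.82
position: [0.3573, 0.1226, 0.3312]
eef_rot: [0.576, 0.817, 0.0, 0.0]
wrist_force: [0.3, 0.1, 0.6]
grip_width: 1.0
gripper_force: 0.0
```

Emit:
play_rows:
  travel:
    - [0.4,-1,0]
    - [0.4,-1,0]
    - [0.4,-1,0]
    - [0.4,-1,0]
    - [0.4,-1,0]
  delta_rot:
    - [0,0,0]
    - [0,0,0]
    - [0,0,0]
    - [0,0,0]
    - [0,0,0]
  claw: [1,1,1,1,1]

```text
time_s: 2.23
position: [0.4071, -0.0024, 0.3311]
eef_rot: [0.576, 0.818, 0.0, -0.0]
wrist_force: [-0.5, 0.5, -0.9]
grip_width: 0.999
gripper_force: 0.0
```

Emit:
play_rows:
  travel:
    - [0.4,-1,0]
    - [0.4,-1,0]
    - [0.4,-1,0]
    - [0.4,-1,0]
    - [0.4,-1,0]
  delta_rot:
    - [0,0,0]
    - [0,0,0]
    - [0,0,0]
    - [0,0,0]
    - [0,0,0]
  claw: [1,1,1,1,1]

```text
time_s: 2.65
position: [0.4571, -0.1274, 0.331]
eef_rot: [0.576, 0.818, -0.0, -0.0]
wrist_force: [0.1, 0.0, 0.1]
grip_width: 0.999
gripper_force: 0.0
```

```bash
python3 - <<'E'
from h import *
import pickle
c=cam('wrist');save(c,'w1');pickle.dump(c,open('w1.pkl','wb'));s=ctrl.get_state();print(s['time_s'],s['position'],s['eef_rot'],s['q'],s['wrist_force'])
print([proj(c,p) for p in([.48,-.297,.11],[.48,-.297,.17])])
E
```

```text
2.7 [ 0.45814717 -0.13071976  0.33044366] [ 5.76738158e-01  8.16927969e-01 -1.23795901e-03  5.06971637e-04] [-0.38914318 -0.31310348  1.89248613 -0.00264009  1.56177559 -0.73045454] [-1.01317498 -2.476955   -0.08490777]
[array([290.58348509, 352.5103795 ]), array([285.77349013, 387.19241809])]
```

View pics/w1.png

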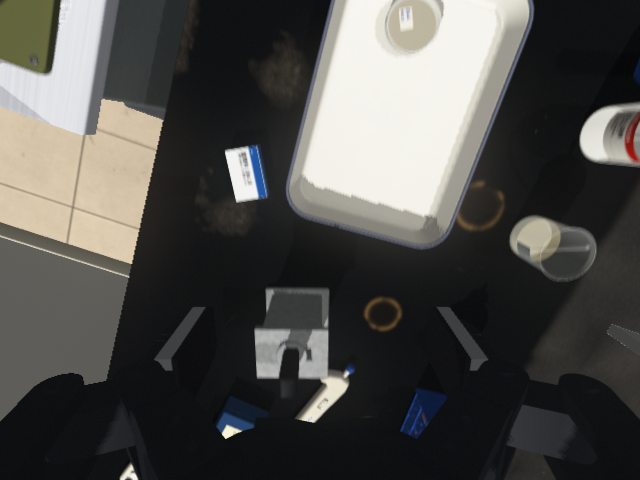

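The wrist view shows the stand plate with corners (255,328), (328,328), (328,378) and (256,378). The handle is at (290,365) and the dark slot end is to its right at (309,355), so stand +x has a yaw of about +20°.

```bash
python3 - <<'E'
from h import *
import pickle
np.set_printoptions(precision=4,suppress=True)
c=pickle.load(open('w1.pkl','rb'))
q=np.array([atz(c,u,v,.11) for u,v in [(255,328),(329,328),(328,378),(256,378)]])[:,:2]
print(q,q.mean(0),[np.degrees(np.arctan2(*(q[a]-q[b])[::-1])) for a,b in((1,0),(2,3),(0,3),(1,2))],[np.linalg.norm(q[i]-q[i-1]) for i in range(4)])
print('handle top',[atz(c,*p,.17) for p in((281,393),(296,393))],'slot',atz(c,309,355,.11))
E
```

```text
[[ 0.432  -0.2803]
 [ 0.5109 -0.252 ]
 [ 0.5328 -0.315 ]
 [ 0.4523 -0.3439]] [ 0.482  -0.2978] [np.float64(19.762934913924635), np.float64(19.764004641564007), np.float64(107.74038841896385), np.float64(109.12284752147593)] [np.float64(0.06678206573248106), np.float64(0.08385729172043066), np.float64(0.06674303077470742), np.float64(0.08546860237513873)]
handle top [array([ 0.4776, -0.3052,  0.17  ]), array([ 0.4918, -0.3001,  0.17  ])] slot [ 0.5012 -0.2929  0.11  ]
```

Emit:
play_rows:
  travel:
    - [0.14,-0.97,0]
    - [0.14,-0.97,0]
    - [0.14,-0.97,0]
    - [0.14,-0.97,0]
    - [0.14,-0.97,0]
  delta_rot:
    - [0,0,0]
    - [0,0,0]
    - [0,0,0]
    - [0,0,0]
    - [0,0,0]
  claw: [1,1,1,1,1]

```text
time_s: 3.12
position: [0.4744, -0.2482, 0.3309]
eef_rot: [0.575, 0.818, 0.0, -0.0]
wrist_force: [0.6, 0.4, -0.1]
grip_width: 0.999
gripper_force: 0.0
```

Emit:
play_rows:
  travel:
    - [0.14,-0.97,0]
    - [0.14,-0.97,0]
    - [0,0,-0.8]
    - [0,0,-1]
    - [0,0,-0.8]
  delta_rot:
    - [0,0,0]
    - [0,0,0]
    - [0,0,0]
    - [0,0,0]
    - [0,0,0]
  claw: [1,1,1,1,1]

```text
time_s: 3.53
position: [0.4812, -0.296, 0.2647]
eef_rot: [0.576, 0.818, 0.0, -0.0]
wrist_force: [-0.2, -0.6, -0.3]
grip_width: 1.003
gripper_force: 0.0
```

```bash
python3 - <<'E'
from h import *
c=cam('wrist');s=ctrl.get_state();print(s['time_s'],s['position'])
im=c['image'].copy()
R=np.radians(19.7)
for z in(.114,.17):
  for sx in(-9,9):
    for sy in(-13,13):
      p=[.4815+(sx*np.cos(R)-sy*np.sin(R))/1e3,-.2977+(sx*np.sin(R)+sy*np.cos(R))/1e3,z];u=proj(c,p);cv2.circle(im,tuple(int(round(k)) for k in u),2,(255,0,0),-1)
cv2.imwrite('pics/w2.png',im[:,:,::-1])
E
```

```text
3.5833 [ 0.47937607 -0.29440739  0.2593581 ]
```

View pics/w2.png

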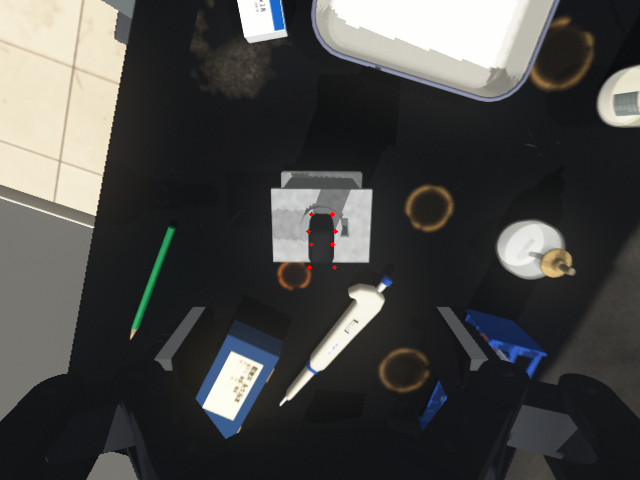

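The predicted handle outline fits the picture (handle at about (321,240)), so I'll descend and grip.

Emit:
play_rows:
  travel:
    - [0,0,-1]
    - [0,0,-1]
    - [0,0,-1]
    - [0,0,-1]
    - [0,0,-1]
  delta_rot:
    - [0,0,0]
    - [0,0,0]
    - [0,0,0]
    - [0,0,0]
    - [0,0,0]
  claw: [1,1,1,1,1]

```text
time_s: 4.0
position: [0.4816, -0.2956, 0.1409]
eef_rot: [0.575, 0.818, 0.0, 0.0]
wrist_force: [0.0, 0.4, -0.2]
grip_width: 0.999
gripper_force: 0.0
```

Emit:
play_rows:
  travel:
    - [0,0,-0.6]
    - [0,0,0]
    - [0,0,0]
    - [0,0,0]
    - [0,0,0]
  delta_rot:
    - [0,0,0]
    - [0,0,0]
    - [0,0,0]
    - [0,0,0]
    - [0,0,0]
  claw: [1,1,0,-1,-1]
  force: 80

```text
time_s: 4.42
position: [0.4827, -0.2965, 0.1286]
eef_rot: [0.575, 0.818, -0.0, 0.002]
wrist_force: [-0.0, -0.1, 0.2]
grip_width: 0.604
gripper_force: 0.0
```

Emit:
play_rows:
  travel:
    - [0,0,0]
    - [0,0,0]
    - [0,0,0]
    - [0,0,0]
    - [0,0,0]
  delta_rot:
    - [0,0,0]
    - [0,0,0]
    - [0,0,0]
    - [0,0,0]
    - [0,0,0]
  claw: [-1,-1,-1,-1,-1]

```text
time_s: 4.83
position: [0.4821, -0.2963, 0.1276]
eef_rot: [0.575, 0.818, -0.0, 0.001]
wrist_force: [-0.9, 0.2, 5.2]
grip_width: 0.2
gripper_force: 78.3
```

Emit:
play_rows:
  travel:
    - [0,0,0.3]
    - [0,0,0.6]
    - [0,0,0.8]
    - [0,0,0.8]
    - [0,0,0.8]
  delta_rot:
    - [0,0,0]
    - [0,0,0]
    - [0,0,0]
    - [0,0,0]
    - [0,0,0]
  claw: [-1,-1,-1,-1,-1]

```text
time_s: 5.25
position: [0.4809, -0.2953, 0.2088]
eef_rot: [0.575, 0.818, 0.0, -0.001]
wrist_force: [-0.1, -0.5, -1.4]
grip_width: 0.202
gripper_force: 77.9
```

Emit:
play_rows:
  travel:
    - [0,0,0.8]
    - [0,0,0.8]
    - [0,0,0.8]
    - [0,0,0.8]
    - [0,0,0.8]
  delta_rot:
    - [0,0,0]
    - [0,0,0]
    - [0,0,0]
    - [0,0,0]
    - [0,0,0]
  claw: [-1,-1,-1,-1,-1]

```text
time_s: 5.67
position: [0.481, -0.2954, 0.3091]
eef_rot: [0.575, 0.818, -0.0, -0.001]
wrist_force: [0.2, -0.2, -0.4]
grip_width: 0.201
gripper_force: 77.9
```

Emit:
play_rows:
  travel:
    - [0,0,0]
    - [0,0,0]
  delta_rot:
    - [0,0,0]
    - [0,0,0]
  claw: [-1,-1]

```text
time_s: 5.83
position: [0.4817, -0.2959, 0.3095]
eef_rot: [0.575, 0.818, -0.0, 0.001]
wrist_force: [0.6, -0.9, -2.2]
grip_width: 0.2
gripper_force: 77.9
```

Emit:
play_rows:
  travel:
    - [0,0.5,0]
    - [0,0.97,0]
    - [0,0.97,0]
    - [0,0.97,0]
    - [0,0.97,0]
  delta_rot:
    - [0,0,-0.28]
    - [0,0,-0.28]
    - [0,0,-0.28]
    - [0,0,-0.28]
    - [0,0,-0.28]
  claw: [-1,-1,-1,-1,-1]

```text
time_s: 6.25
position: [0.4804, -0.1848, 0.3057]
eef_rot: [0.635, 0.773, -0.0, -0.002]
wrist_force: [0.4, -0.5, -2.0]
grip_width: 0.203
gripper_force: 77.9
```

Emit:
play_rows:
  travel:
    - [0,0.97,0]
    - [0,0.97,0]
    - [0,0.97,0]
    - [0,0.97,0]
    - [0,0.97,0]
  delta_rot:
    - [0,0,-0.28]
    - [0,0,-0.28]
    - [0,0,-0.28]
    - [0,0,-0.28]
    - [0,0,-0.28]
  claw: [-1,-1,-1,-1,-1]

```text
time_s: 6.67
position: [0.4803, -0.0636, 0.3059]
eef_rot: [0.689, 0.724, -0.001, -0.002]
wrist_force: [0.3, 0.3, -0.8]
grip_width: 0.2
gripper_force: 77.9
```

Emit:
play_rows:
  travel:
    - [0,0.97,0]
    - [0,0.97,0]
    - [0,0.97,0]
    - [0,0.97,0]
    - [0,0.97,0]
  delta_rot:
    - [0,0,0]
    - [0,0,0]
    - [0,0,0]
    - [0,0,0]
    - [0,0,0]
  claw: [-1,-1,-1,-1,-1]

```text
time_s: 7.08
position: [0.4803, 0.0574, 0.306]
eef_rot: [0.689, 0.725, -0.001, -0.002]
wrist_force: [0.4, 1.4, -0.9]
grip_width: 0.203
gripper_force: 77.9
```

Emit:
play_rows:
  travel:
    - [0,0.97,0]
    - [0,0.97,0]
    - [0,0.97,0]
    - [0,0.97,0]
    - [0,0.5,0]
  delta_rot:
    - [0,0,0]
    - [0,0,0]
    - [0,0,0]
    - [0,0,0]
    - [0,0,0]
  claw: [-1,-1,-1,-1,-1]

```text
time_s: 7.5
position: [0.4803, 0.1676, 0.306]
eef_rot: [0.688, 0.726, -0.002, -0.001]
wrist_force: [-0.2, -0.6, -1.8]
grip_width: 0.203
gripper_force: 77.9
```

Emit:
play_rows:
  travel:
    - [0,0.4,0]
    - [0,0,0]
    - [0,0,0]
  delta_rot:
    - [0,0,0]
    - [0,0,0]
    - [0,0,0]
  claw: [-1,-1,-1]

```text
time_s: 7.75
position: [0.4813, 0.1753, 0.3079]
eef_rot: [0.689, 0.725, -0.001, -0.0]
wrist_force: [0.4, -0.5, -2.2]
grip_width: 0.201
gripper_force: 77.9
```

```bash
python3 - <<'E'
from h import *
import pickle
c=cam('wrist');pickle.dump(c,open('w3.pkl','wb'));s=ctrl.get_state();print(s['time_s'],s['position'],s['eef_rot'],s['q'],s['wrist_force'])
p=s['position']
for n,q in(('hook',p-[0,0,.1156]),('tank',[.497,.274,.13]),('cross',[.497,.274,.09])):print(n,proj(c,q))
S=cam('side');pickle.dump(S,open('s3.pkl','wb'));print('side hook',proj(S,p-[0,0,.1156]))
T=cam('top');pickle.dump(T,open('t3.pkl','wb'))
save(c,'w3')
E
```

```text
7.8 [0.48145302 0.17500215 0.30820791] [ 6.88923004e-01  7.24834265e-01 -6.17406746e-04 -4.07267220e-05] [ 2.44137064e-01 -2.21636795e-01  1.85528618e+00 -5.95278620e-04
  1.50902882e+00  1.93382470e-01] [ 0.09906505 -0.16694401 -0.67867737]
hook [322.14217873 238.80373765]
tank [347.04403394 104.37823092]
cross [344.11424439 107.77941227]
side hook [302.53560122 265.48921515]
```

View pics/w3.png

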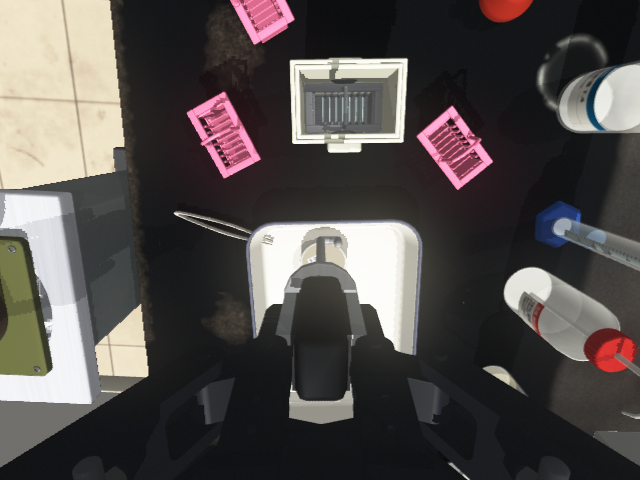

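The wrist view shows the tank rim with corners (291,60), (407,59), (404,142) and (294,142). The hook is at (322,238), as predicted. I'll enlarge the tank to see the bail.

```bash
python3 - <<'E'
from h import *
import pickle
np.set_printoptions(precision=4,suppress=True)
c=pickle.load(open('w3.pkl','rb'))
im=cv2.resize(c['image'][50:160,280:420],(784,616),interpolation=cv2.INTER_CUBIC)[:600]
cv2.imwrite('pics/w3c.png',im[:,:,::-1])
q=np.array([atz(c,u,v,.13) for u,v in[(290.5,60),(407,59),(404,142),(293.5,142)]])[:,:2]
print(q,q.mean(0),[np.degrees(np.arctan2(*(q[a]-q[b])[::-1])) for a,b in((1,0),(2,3),(0,3),(1,2))],[np.linalg.norm(q[i]-q[i-1]) for i in range(4)])
E
```

```text
[[0.4492 0.3049]
 [0.5425 0.3105]
 [0.5478 0.2466]
 [0.4535 0.2416]] [0.4983 0.2759] [np.float64(3.4333061013289177), np.float64(3.003094463399724), np.float64(93.91626300470188), np.float64(94.71387453168362)] [np.float64(0.06336633768537805), np.float64(0.09348667580343106), np.float64(0.06408880515165123), np.float64(0.09438749030486171)]
```

View pics/w3c.png

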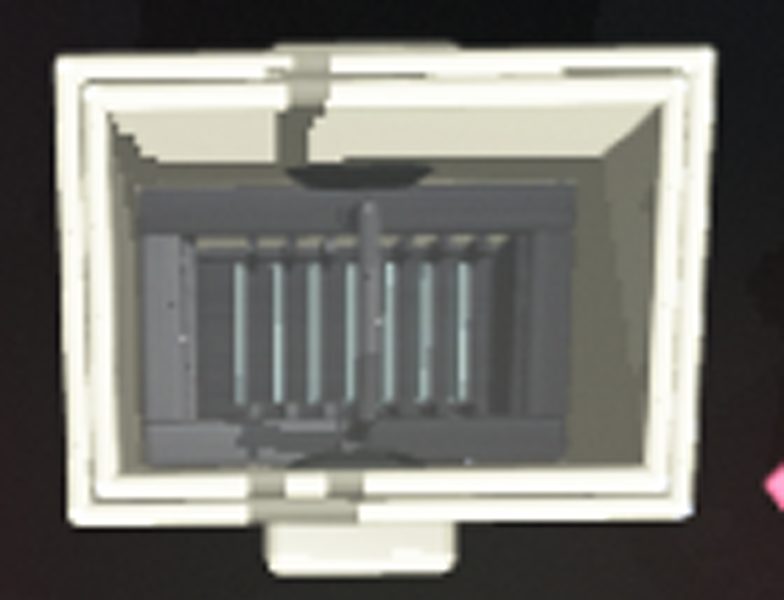

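The crop shows the bail as a near-vertical line from (365,210) to (355,430), with the crossbar middle near (373,320). It stands near the tank's centre.

```bash
python3 - <<'E'
from h import *
import pickle
np.set_printoptions(precision=4,suppress=True)
c=pickle.load(open('w3.pkl','rb'))
f=lambda x,y,z:atz(c,280+x/5.6,50+y/5.6,z)
print('cross',f(373,320,.09),f(373,320,.095),'feet',f(365,210,.059),f(355,430,.059))
print('rack rim',f(140,190,.058),f(575,187,.058),f(565,460,.058),f(145,465,.058))
# model: tank center C yaw 3.2: project bail for leans
for C in([.4975,.275],):
  a=np.radians(3.3);X=np.array([np.cos(a),np.sin(a),0]);Y=np.array([-X[1],X[0],0])
  for l in(-15,-8,0,5,9,17):
    h=np.sqrt(36**2-l*l)
    o=[]
    for y in(-6,0,6):
      p=np.array([*C,.059])+X*l/1e3+Y*y/1e3+[0,0,h/1e3]; u=proj(c,p); o.append((u-[280,50])*5.6)
    print(l,np.array(o).round(0).tolist())
  for z in(.13,):
    print('inner',[((proj(c,np.array([*C,z])+X*sx*.04+Y*sy*.025)-[280,50])*5.6).round() for sx,sy in((-1,1),(1,1),(1,-1),(-1,-1))])
    print('outer',[((proj(c,np.array([*C,z])+X*sx*.048+Y*sy*.033)-[280,50])*5.6).round() for sx,sy in((-1,1),(1,1),(1,-1),(-1,-1))])
    print('rim',[((proj(c,np.array([*C,.058])+X*sx*.039+Y*sy*.024)-[280,50])*5.6).round() for sx,sy in((-1,1),(1,1),(1,-1),(-1,-1))])
E
```

```text
cross [0.4993 0.2747 0.09  ] [0.499  0.2743 0.095 ] feet [0.4984 0.2952 0.059 ] [0.4993 0.2578 0.059 ]
rack rim [0.4581 0.2965 0.058 ] [0.5357 0.301  0.058 ] [0.5386 0.2546 0.058 ] [0.4609 0.2496 0.058 ]
-15 [[273.0, 355.0], [273.0, 317.0], [273.0, 278.0]]
-8 [[315.0, 354.0], [316.0, 316.0], [316.0, 277.0]]
0 [[364.0, 354.0], [364.0, 315.0], [365.0, 276.0]]
5 [[394.0, 354.0], [395.0, 315.0], [395.0, 276.0]]
9 [[418.0, 354.0], [418.0, 315.0], [419.0, 276.0]]
17 [[464.0, 355.0], [465.0, 316.0], [466.0, 278.0]]
inner [array([105., 114.]), array([659., 111.]), array([640., 473.]), array([113., 475.])]
outer [array([48., 53.]), array([718.,  49.]), array([690., 527.]), array([ 62., 530.])]
rim [array([135., 188.]), array([572., 186.]), array([560., 467.]), array([140., 469.])]
```

Emit:
play_rows:
  travel:
    - [-0.06,0.8,0]
    - [-0.06,0.99,0]
    - [-0.06,0.99,0]
    - [-0.06,0.8,0]
    - [0,0.4,0]
  delta_rot:
    - [0,0,0.06]
    - [0,0,0]
    - [0,0,0]
    - [0,0,0]
    - [0,0,0]
  claw: [-1,-1,-1,-1,-1]

```text
time_s: 8.32
position: [0.4755, 0.2762, 0.3089]
eef_rot: [0.686, 0.727, 0.0, -0.0]
wrist_force: [0.1, -0.8, -0.7]
grip_width: 0.202
gripper_force: 77.9
```

Emit:
play_rows:
  travel:
    - [0,0,-0.4]
    - [0,0,-0.8]
    - [0,0,-0.8]
    - [0,0,-0.4]
    - [0,0,0]
  delta_rot:
    - [0,0,0]
    - [0,0,0]
    - [0,0,0]
    - [0,0,0]
    - [0,0,0]
  claw: [-1,-1,-1,-1,-1]

```text
time_s: 8.73
position: [0.4741, 0.2733, 0.2448]
eef_rot: [0.687, 0.727, -0.003, -0.001]
wrist_force: [0.0, -1.4, -1.9]
grip_width: 0.203
gripper_force: 78.0
```

```bash
python3 - <<'E'
from h import *
import pickle
np.set_printoptions(precision=4,suppress=True)
c=cam('wrist');pickle.dump(c,open('w4.pkl','wb'));s=ctrl.get_state();print(s['time_s'],s['position'],s['eef_rot'],s['wrist_force'])
p=s['position']; print('hook',proj(c,p-[0,0,.1156]),proj(c,p-[-.0125,0,.100]),'cross',proj(c,[.4993,.2747,.093]))
S=cam('side');T=cam('top');print('side',proj(S,p-[0,0,.1156]),proj(T,p-[0,0,.1156]))
a=cv2.resize(c['image'][120:345,220:420],(400,450));us=proj(S,p-[0,0,.08]).astype(int)
b=cv2.resize(S['image'][us[1]-45:us[1]+45,us[0]-40:us[0]+40],(400,450),interpolation=cv2.INTER_CUBIC);print(us)
cv2.imwrite('pics/w4.png',np.hstack([a,b])[:,:,::-1])
E
```

```text
8.7833 [0.4749 0.2739 0.2469] [ 0.6869  0.7268 -0.0017 -0.0005] [-0.5372 -0.2986 -0.3689]
hook [323.811  238.1094] [341.7779 245.3269] cross [352.7694 226.1345]
side [279.3121 251.5611] [292.1105 280.9021]
[278 244]
```

View pics/w4.png

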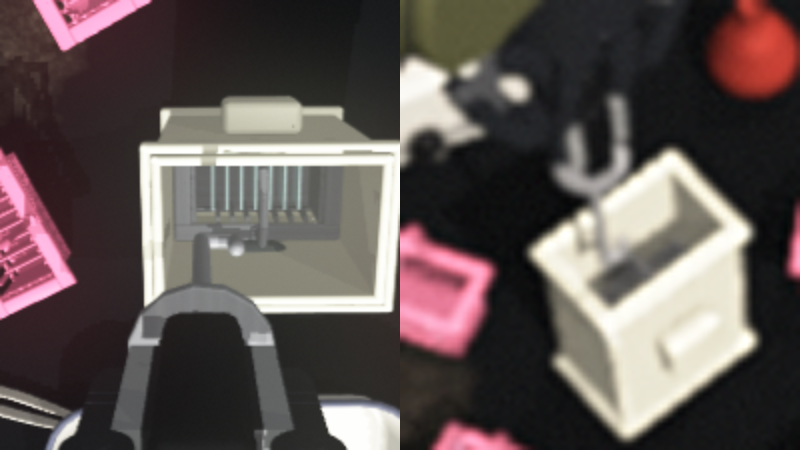

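The hook toe is at about (338,243) in the wrist image and the bail wire is to its right at (351,200–242), clear by about 5 mm. The hook is inside the tank mouth. I'll lower it gently beside the bail.

Emit:
play_rows:
  travel:
    - [0,0,-0.4]
    - [0,0,-0.4]
    - [0,0,-0.4]
    - [0,0,-0.4]
    - [0,0,0]
  delta_rot:
    - [0,0,0]
    - [0,0,0]
    - [0,0,0]
    - [0,0,0]
    - [0,0,0]
  claw: [-1,-1,-1,-1,-1]

```text
time_s: 9.3
position: [0.4739, 0.2745, 0.2052]
eef_rot: [0.686, 0.727, -0.003, -0.001]
wrist_force: [0.3, -0.3, -2.6]
grip_width: 0.199
gripper_force: 78.0
```

Emit:
play_rows:
  travel:
    - [0,0,-0.3]
    - [0,0,-0.3]
    - [0,0,-0.15]
    - [0,0,0]
    - [0,0,0]
  delta_rot:
    - [0,0,0]
    - [0,0,0]
    - [0,0,0]
    - [0,0,0]
    - [0,0,0]
  claw: [-1,-1,-1,-1,-1]

```text
time_s: 9.72
position: [0.4754, 0.2752, 0.1898]
eef_rot: [0.686, 0.727, -0.0, -0.0]
wrist_force: [-0.0, 0.9, -1.3]
grip_width: 0.201
gripper_force: 78.0
```

Emit:
play_rows:
  travel:
    - [0,0,0]
    - [0,0,0]
    - [0,0,0]
  delta_rot:
    - [0,0,0]
    - [0,0,0]
    - [0,0,0]
  claw: [-1,-1,-1]

```text
time_s: 9.97
position: [0.4758, 0.2754, 0.1906]
eef_rot: [0.686, 0.727, 0.0, 0.0]
wrist_force: [-0.4, -0.0, -1.4]
grip_width: 0.205
gripper_force: 78.0
```

Emit:
play_rows:
  travel:
    - [0,0,-0.2]
    - [0.1,0,0]
    - [0.1,0,0]
    - [0.1,0.01,0]
    - [0,0,0]
  delta_rot:
    - [0,0,0]
    - [0,0,0]
    - [0,0,0]
    - [0,0,0]
    - [0,0,0]
  claw: [-1,-1,-1,-1,-1]

```text
time_s: 10.38
position: [0.4836, 0.2755, 0.1852]
eef_rot: [0.687, 0.727, 0.0, 0.0]
wrist_force: [-0.1, -0.0, -0.2]
grip_width: 0.201
gripper_force: 78.0
```

Emit:
play_rows:
  travel:
    - [0.1,0,0]
    - [0.08,0.01,0]
    - [0,0,0]
    - [0,0,0]
    - [0,0,0]
  delta_rot:
    - [0,0,0]
    - [0,0,0]
    - [0,0,0]
    - [0,0,0]
    - [0,0,0]
  claw: [-1,-1,-1,-1,-1]

```text
time_s: 10.8
position: [0.4875, 0.2758, 0.1851]
eef_rot: [0.686, 0.727, -0.0, -0.0]
wrist_force: [-0.1, -0.6, -1.2]
grip_width: 0.2
gripper_force: 78.0
```

Emit:
play_rows:
  travel:
    - [0.08,0,0]
    - [0.08,0.01,0]
    - [0,0,0]
    - [0,0,0]
    - [0,0,0]
  delta_rot:
    - [0,0,0]
    - [0,0,0]
    - [0,0,0]
    - [0,0,0]
    - [0,0,0]
  claw: [-1,-1,-1,-1,-1]

```text
time_s: 11.22
position: [0.4915, 0.276, 0.1851]
eef_rot: [0.686, 0.727, -0.0, -0.0]
wrist_force: [-0.7, 0.3, -1.9]
grip_width: 0.198
gripper_force: 78.0
```

```bash
python3 - <<'E'
from h import *
import pickle
np.set_printoptions(precision=4,suppress=True)
c=cam('wrist');s=ctrl.get_state();f=[s['wrist_force']];P=[s['position']]
for i in range(3): cam('side');s=ctrl.get_state();f.append(s['wrist_force']);P.append(s['position'])
print(s['time_s'],np.mean(P,0),np.array(f))
p=np.mean(P,0);print('hook',proj(c,p-[0,0,.1156]),proj(c,p-[-.0125,0,.100]),'cross',proj(c,[.4993,.2747,.093]))
u=np.array(proj(c,p-[0,0,.1])).astype(int)
cv2.imwrite('pics/w5.png',cv2.resize(c['image'][u[1]-60:u[1]+60,u[0]-60:u[0]+60],(600,600),interpolation=cv2.INTER_CUBIC)[:,:,::-1]);print(u)
E
```

```text
11.4167 [0.4915 0.276  0.1851] [[-0.4089  0.2503 -0.5062]
 [ 0.6233  0.02   -0.5639]
 [ 0.4017 -0.6231 -0.6116]
 [ 0.605  -0.5062 -2.078 ]]
hook [321.7021 238.3814] [339.5109 245.4817] cross [333.1026 250.3096]
[321 244]
```

View pics/w5.png

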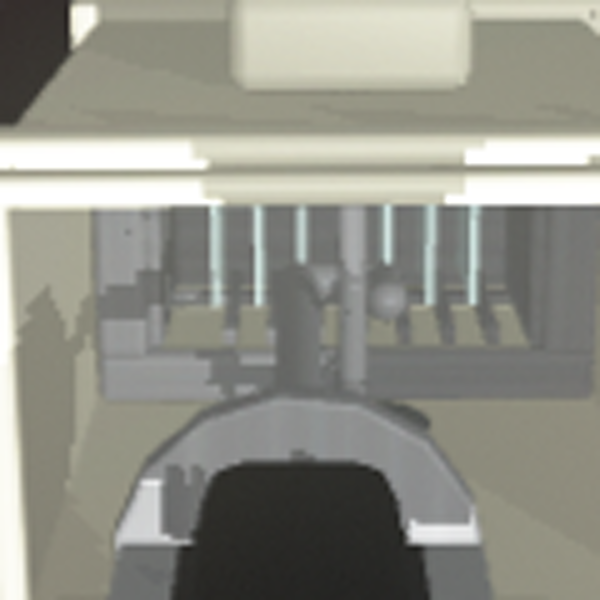

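The wire (crop x≈353) runs between the shaft (300) and the toe (388), slightly nearer the toe. I'll nudge +1 mm and raise slowly while watching the force.

Emit:
play_rows:
  travel:
    - [0.04,0,0]
    - [0,0,0.1]
    - [0,0,0.1]
    - [0,0,0]
    - [0,0,0]
  delta_rot:
    - [0,0,0]
    - [0,0,0]
    - [0,0,0]
    - [0,0,0]
    - [0,0,0]
  claw: [-1,-1,-1,-1,-1]

```text
time_s: 11.83
position: [0.4928, 0.2761, 0.1906]
eef_rot: [0.686, 0.727, 0.0, 0.0]
wrist_force: [0.9, -0.6, -1.0]
grip_width: 0.201
gripper_force: 78.0
```

Emit:
play_rows:
  travel:
    - [0,0,0.1]
    - [0,0,0]
    - [0,0,0.1]
    - [0,0,0]
    - [0,0,0]
  delta_rot:
    - [0,0,0]
    - [0,0,0]
    - [0,0,0]
    - [0,0,0]
    - [0,0,0]
  claw: [-1,-1,-1,-1,-1]

```text
time_s: 12.25
position: [0.4927, 0.276, 0.1953]
eef_rot: [0.686, 0.727, 0.0, 0.0]
wrist_force: [0.1, 0.4, -1.5]
grip_width: 0.202
gripper_force: 78.0
```

Emit:
play_rows:
  travel:
    - [0,0,0.08]
    - [0,0,0]
    - [0,0,0.04]
    - [0,0,0]
    - [0,0,0]
  delta_rot:
    - [0,0,0]
    - [0,0,0]
    - [0,0,0]
    - [0,0,0]
    - [0,0,0]
  claw: [-1,-1,-1,-1,-1]

```text
time_s: 12.67
position: [0.4926, 0.276, 0.1981]
eef_rot: [0.686, 0.727, 0.0, 0.0]
wrist_force: [0.6, -0.1, -1.2]
grip_width: 0.203
gripper_force: 78.0
```

Emit:
play_rows:
  travel:
    - [0,0,0.04]
    - [0,0,0]
    - [0,0,0.04]
    - [0,0,0]
    - [0,0,0]
  delta_rot:
    - [0,0,0]
    - [0,0,0]
    - [0,0,0]
    - [0,0,0]
    - [0,0,0]
  claw: [-1,-1,-1,-1,-1]

```text
time_s: 13.08
position: [0.4926, 0.276, 0.2002]
eef_rot: [0.686, 0.727, 0.0, 0.0]
wrist_force: [-0.5, -0.0, -1.1]
grip_width: 0.195
gripper_force: 78.0
```

Emit:
play_rows:
  travel:
    - [0,0,0.04]
    - [0,0,0]
    - [0,0,0.04]
    - [0,0,0]
    - [0,0,0]
  delta_rot:
    - [0,0,0]
    - [0,0,0]
    - [0,0,0]
    - [0,0,0]
    - [0,0,0]
  claw: [-1,-1,-1,-1,-1]

```text
time_s: 13.5
position: [0.4926, 0.276, 0.2022]
eef_rot: [0.686, 0.727, 0.0, 0.0]
wrist_force: [-0.5, 0.1, -0.9]
grip_width: 0.2
gripper_force: 78.0
```

Emit:
play_rows:
  travel:
    - [0,0,0.04]
    - [0,0,0]
    - [0,0,0.02]
    - [0,0,0]
    - [0,0,0]
  delta_rot:
    - [0,0,0]
    - [0,0,0]
    - [0,0,0]
    - [0,0,0]
    - [0,0,0]
  claw: [-1,-1,-1,-1,-1]

```text
time_s: 13.92
position: [0.4925, 0.276, 0.2036]
eef_rot: [0.686, 0.727, 0.0, 0.0]
wrist_force: [-0.0, -0.2, -0.6]
grip_width: 0.204
gripper_force: 78.0
```

Emit:
play_rows:
  travel:
    - [0,0,0.04]
    - [0,0,0]
    - [0,0,0.02]
    - [0,0,0]
    - [0,0,0]
  delta_rot:
    - [0,0,0]
    - [0,0,0]
    - [0,0,0]
    - [0,0,0]
    - [0,0,0]
  claw: [-1,-1,-1,-1,-1]

```text
time_s: 14.33
position: [0.4924, 0.2759, 0.2049]
eef_rot: [0.686, 0.727, -0.0, -0.0]
wrist_force: [1.5, -0.2, -2.8]
grip_width: 0.203
gripper_force: 77.9
```

Emit:
play_rows:
  travel:
    - [0,0,0.04]
    - [0,0,0]
    - [0,0,0.02]
    - [0,0,0]
    - [0,0,0]
  delta_rot:
    - [0,0,0]
    - [0,0,0]
    - [0,0,0]
    - [0,0,0]
    - [0,0,0]
  claw: [-1,-1,-1,-1,-1]

```text
time_s: 14.75
position: [0.4923, 0.2759, 0.2063]
eef_rot: [0.686, 0.727, -0.0, -0.0]
wrist_force: [-0.7, 0.5, -3.8]
grip_width: 0.201
gripper_force: 78.0
```

Emit:
play_rows:
  travel:
    - [0,0,0.02]
    - [0,0,0]
    - [0,0,0.02]
    - [0,0,0]
    - [0,0,0]
  delta_rot:
    - [0,0,0]
    - [0,0,0]
    - [0,0,0]
    - [0,0,0]
    - [0,0,0]
  claw: [-1,-1,-1,-1,-1]

```text
time_s: 15.17
position: [0.4926, 0.276, 0.2077]
eef_rot: [0.686, 0.727, 0.0, 0.0]
wrist_force: [0.1, -1.5, -4.3]
grip_width: 0.2
gripper_force: 78.0
```

Emit:
play_rows:
  travel:
    - [0,0,0.02]
    - [0,0,0]
    - [0,0,0.02]
    - [0,0,0]
    - [0,0,0]
  delta_rot:
    - [0,0,0]
    - [0,0,0]
    - [0,0,0]
    - [0,0,0]
    - [0,0,0]
  claw: [-1,-1,-1,-1,-1]

```text
time_s: 15.58
position: [0.4926, 0.276, 0.2087]
eef_rot: [0.686, 0.727, 0.0, 0.0]
wrist_force: [0.4, -0.2, -4.9]
grip_width: 0.197
gripper_force: 78.0
```

Emit:
play_rows:
  travel:
    - [0,0,0.02]
    - [0,0,0]
    - [0,0,0.02]
    - [0,0,0]
    - [0,0,0]
  delta_rot:
    - [0,0,0]
    - [0,0,0]
    - [0,0,0]
    - [0,0,0]
    - [0,0,0]
  claw: [-1,-1,-1,-1,-1]

```text
time_s: 16.0
position: [0.4926, 0.276, 0.2097]
eef_rot: [0.686, 0.727, 0.0, 0.0]
wrist_force: [-0.2, -0.0, -2.5]
grip_width: 0.202
gripper_force: 78.0
```

Emit:
play_rows:
  travel:
    - [0,0,0.03]
    - [0,0,0]
    - [0,0,0.03]
    - [0,0,0]
    - [0,0,0]
  delta_rot:
    - [0,0,0]
    - [0,0,0]
    - [0,0,0]
    - [0,0,0]
    - [0,0,0]
  claw: [-1,-1,-1,-1,-1]

```text
time_s: 16.42
position: [0.4926, 0.276, 0.2113]
eef_rot: [0.686, 0.727, 0.0, 0.0]
wrist_force: [0.3, -0.4, -3.0]
grip_width: 0.203
gripper_force: 78.0
```

Emit:
play_rows:
  travel:
    - [0,0,0.03]
    - [0,0,0]
    - [0,0,0.03]
    - [0,0,0]
    - [0,0,0]
  delta_rot:
    - [0,0,0]
    - [0,0,0]
    - [0,0,0]
    - [0,0,0]
    - [0,0,0]
  claw: [-1,-1,-1,-1,-1]

```text
time_s: 16.83
position: [0.4926, 0.276, 0.2127]
eef_rot: [0.686, 0.727, 0.0, 0.0]
wrist_force: [-0.3, 0.4, -3.4]
grip_width: 0.199
gripper_force: 78.0
```

Emit:
play_rows:
  travel:
    - [0,0,0.04]
    - [0,0,0]
    - [0,0,0.04]
    - [0,0,0]
    - [0,0,0]
  delta_rot:
    - [0,0,0]
    - [0,0,0]
    - [0,0,0]
    - [0,0,0]
    - [0,0,0]
  claw: [-1,-1,-1,-1,-1]

```text
time_s: 17.25
position: [0.4926, 0.276, 0.2147]
eef_rot: [0.686, 0.727, 0.0, 0.0]
wrist_force: [-1.1, -0.6, -3.6]
grip_width: 0.2
gripper_force: 78.0
```

```bash
python3 - <<'E'
from h import *
np.set_printoptions(precision=4,suppress=True)
f=[]
for i in range(5): cam('side');s=ctrl.get_state();f.append(s['wrist_force'])
print(s['time_s'],s['position'],np.mean(f,0),np.array(f)[:,2])
E
```

```text
17.5 [0.4926 0.276  0.2147] [-0.3924  0.0251 -3.1877] [-3.83   -2.7967 -3.1655 -3.1882 -2.9584]
```

Emit:
play_rows:
  travel:
    - [0,0,0.06]
    - [0,0,0.1]
    - [0,0,0.12]
    - [0,0,0.12]
    - [0,0,0.12]
  delta_rot:
    - [0,0,0]
    - [0,0,0]
    - [0,0,0]
    - [0,0,0]
    - [0,0,0]
  claw: [-1,-1,-1,-1,-1]

```text
time_s: 17.92
position: [0.4927, 0.2761, 0.2283]
eef_rot: [0.686, 0.727, 0.0, 0.0]
wrist_force: [-0.0, -0.3, -1.9]
grip_width: 0.2
gripper_force: 78.0
```

Emit:
play_rows:
  travel:
    - [0,0,0.14]
    - [0,0,0.14]
    - [0,0,0.14]
    - [0,0,0.14]
    - [0,0,0.14]
  delta_rot:
    - [0,0,0]
    - [0,0,0]
    - [0,0,0]
    - [0,0,0]
    - [0,0,0]
  claw: [-1,-1,-1,-1,-1]

```text
time_s: 18.33
position: [0.4926, 0.276, 0.2455]
eef_rot: [0.686, 0.727, 0.0, 0.0]
wrist_force: [-0.3, -0.2, -2.8]
grip_width: 0.199
gripper_force: 78.0
```

Emit:
play_rows:
  travel:
    - [0,0,0.15]
    - [0,0,0.15]
    - [0,0,0.15]
    - [0,0,0.15]
    - [0,0,0.15]
  delta_rot:
    - [0,0,0]
    - [0,0,0]
    - [0,0,0]
    - [0,0,0]
    - [0,0,0]
  claw: [-1,-1,-1,-1,-1]

```text
time_s: 18.75
position: [0.4925, 0.276, 0.2642]
eef_rot: [0.686, 0.727, 0.0, 0.0]
wrist_force: [1.1, -0.7, -3.3]
grip_width: 0.203
gripper_force: 78.0
```

Emit:
play_rows:
  travel:
    - [0,0,0.2]
    - [0,0,0.2]
    - [0,0,0.2]
    - [0,0,0.2]
    - [0,0,0.2]
  delta_rot:
    - [0,0,0]
    - [0,0,0]
    - [0,0,0]
    - [0,0,0]
    - [0,0,0]
  claw: [-1,-1,-1,-1,-1]

```text
time_s: 19.17
position: [0.4926, 0.276, 0.2895]
eef_rot: [0.686, 0.727, 0.0, 0.0]
wrist_force: [0.2, -0.4, -1.6]
grip_width: 0.2
gripper_force: 78.0
```

Emit:
play_rows:
  travel:
    - [0,0,0.25]
    - [0,0,0.25]
    - [0,0,0.25]
    - [0,0,0.25]
    - [0,0,0.25]
  delta_rot:
    - [0,0,0]
    - [0,0,0]
    - [0,0,0]
    - [0,0,0]
    - [0,0,0]
  claw: [-1,-1,-1,-1,-1]

```text
time_s: 19.58
position: [0.4925, 0.276, 0.3208]
eef_rot: [0.686, 0.727, 0.0, 0.0]
wrist_force: [0.2, 0.1, -2.6]
grip_width: 0.204
gripper_force: 78.0
```

Emit:
play_rows:
  travel:
    - [0,0,0.25]
    - [0,0,0.25]
    - [0,0,0.25]
    - [0,0,0.25]
    - [0,0,0.15]
  delta_rot:
    - [0,0,0]
    - [0,0,0]
    - [0,0,0]
    - [0,0,0]
    - [0,0,0]
  claw: [-1,-1,-1,-1,-1]

```text
time_s: 20.0
position: [0.4927, 0.2761, 0.35]
eef_rot: [0.686, 0.727, 0.0, 0.0]
wrist_force: [0.2, 0.1, -2.6]
grip_width: 0.204
gripper_force: 78.0
```

```bash
python3 - <<'E'
from h import *
np.set_printoptions(precision=4,suppress=True)
f=[]
S=cam('side');c=cam('wrist')
for i in range(2): cam('side');s=ctrl.get_state();f.append(s['wrist_force'])
p=s['position'];print(s['time_s'],p,np.mean(f,0))
u=proj(S,p-[0,0,.15]).astype(int)
b=cv2.resize(S['image'][u[1]-50:u[1]+70,u[0]-60:u[0]+60],(400,400),interpolation=cv2.INTER_CUBIC)
a=cv2.resize(c['image'][120:360,200:440],(400,400))
cv2.imwrite('pics/s6.png',np.hstack([a,b])[:,:,::-1])
E
```

```text
20.2 [0.4925 0.276  0.3487] [-0.1743  0.0595 -3.1031]
```

View pics/s6.png

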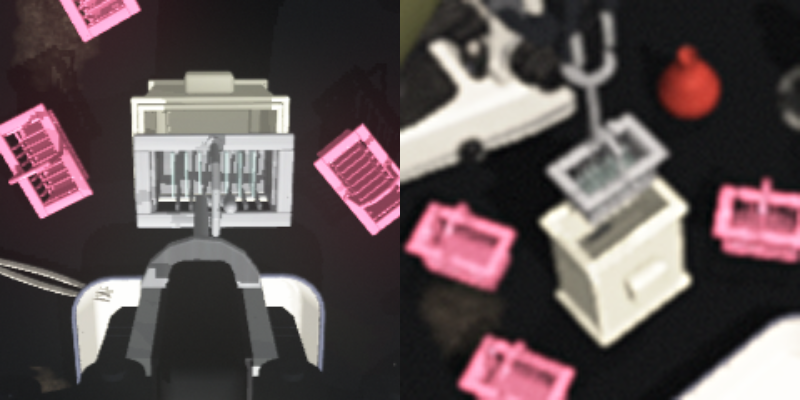

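The rack hangs level from the hook, just above and clear of the tank (side crop (605,165)). I'll carry it to the free middle/−y part of the tray.

Emit:
play_rows:
  travel:
    - [0,-0.15,0]
    - [0,-0.3,0]
    - [0,-0.45,0]
    - [0,-0.6,0]
    - [0,-0.6,0]
  delta_rot:
    - [0,0,0]
    - [0,0,0]
    - [0,0,0]
    - [0,0,0]
    - [0,0,0]
  claw: [-1,-1,-1,-1,-1]

```text
time_s: 20.62
position: [0.4923, 0.2221, 0.3485]
eef_rot: [0.686, 0.727, -0.0, 0.0]
wrist_force: [-0.3, 0.6, -2.4]
grip_width: 0.201
gripper_force: 78.0
```

Emit:
play_rows:
  travel:
    - [0.06,-0.6,0]
    - [0.06,-0.6,0]
    - [0.06,-0.6,0]
    - [0.06,-0.6,0]
    - [0.06,-0.6,0]
  delta_rot:
    - [0,0,0]
    - [0,0,0]
    - [0,0,0]
    - [0,0,0]
    - [0,0,0]
  claw: [-1,-1,-1,-1,-1]

```text
time_s: 21.03
position: [0.4998, 0.1467, 0.3487]
eef_rot: [0.687, 0.727, -0.0, 0.0]
wrist_force: [-0.1, 0.9, -2.5]
grip_width: 0.199
gripper_force: 78.0
```

Emit:
play_rows:
  travel:
    - [0,-0.6,0]
    - [0,-0.6,0]
    - [0,-0.6,0]
    - [0,-0.6,0]
    - [0,-0.6,0]
  delta_rot:
    - [0,0,0]
    - [0,0,0]
    - [0,0,0]
    - [0,0,0]
    - [0,0,0]
  claw: [-1,-1,-1,-1,-1]

```text
time_s: 21.45
position: [0.4995, 0.0718, 0.3487]
eef_rot: [0.687, 0.727, -0.0, 0.0]
wrist_force: [0.2, 0.7, -2.7]
grip_width: 0.199
gripper_force: 78.0
```

Emit:
play_rows:
  travel:
    - [0,-0.6,0]
    - [0,-0.6,0]
    - [0,-0.6,0]
    - [0,-0.6,0]
    - [0,-0.6,0]
  delta_rot:
    - [0,0,0]
    - [0,0,0]
    - [0,0,0]
    - [0,0,0]
    - [0,0,0]
  claw: [-1,-1,-1,-1,-1]

```text
time_s: 21.87
position: [0.4994, -0.0032, 0.3487]
eef_rot: [0.687, 0.727, -0.0, 0.0]
wrist_force: [0.8, 0.5, -2.7]
grip_width: 0.199
gripper_force: 78.0
```

Emit:
play_rows:
  travel:
    - [0,-0.6,0]
    - [0,-0.6,0]
    - [0,-0.55,0]
    - [0,-0.4,0]
    - [0,-0.2,0]
  delta_rot:
    - [0,0,0]
    - [0,0,0]
    - [0,0,0]
    - [0,0,0]
    - [0,0,0]
  claw: [-1,-1,-1,-1,-1]

```text
time_s: 22.28
position: [0.4995, -0.062, 0.3487]
eef_rot: [0.687, 0.727, -0.0, 0.0]
wrist_force: [-0.8, 0.3, -2.7]
grip_width: 0.199
gripper_force: 78.0
```

Emit:
play_rows:
  travel:
    - [0,0,0]
    - [0,0,0]
    - [0,0,0]
    - [0,0,0]
    - [0,0,0]
  delta_rot:
    - [0,0,0]
    - [0,0,0]
    - [0,0,0]
    - [0,0,0]
    - [0,0,0]
  claw: [-1,-1,-1,-1,-1]

```text
time_s: 22.7
position: [0.5001, -0.0597, 0.3489]
eef_rot: [0.686, 0.728, 0.0, -0.0]
wrist_force: [1.0, -0.4, -2.8]
grip_width: 0.2
gripper_force: 78.0
```

Emit:
play_rows:
  travel:
    - [0,0,-0.2]
    - [0,0,-0.4]
    - [0,0,-0.5]
    - [0,0,-0.5]
    - [0,0,-0.5]
  delta_rot:
    - [0,0,0]
    - [0,0,0]
    - [0,0,0]
    - [0,0,0]
    - [0,0,0]
  claw: [-1,-1,-1,-1,-1]

```text
time_s: 23.12
position: [0.4995, -0.06, 0.294]
eef_rot: [0.686, 0.727, -0.0, -0.001]
wrist_force: [-0.3, 0.2, -2.2]
grip_width: 0.204
gripper_force: 78.0
```

Emit:
play_rows:
  travel:
    - [0,0,-0.5]
    - [0,0,-0.5]
    - [0,0,-0.5]
    - [0,0,-0.5]
    - [0,0,-0.5]
  delta_rot:
    - [0,0,0]
    - [0,0,0]
    - [0,0,0]
    - [0,0,0]
    - [0,0,0]
  claw: [-1,-1,-1,-1,-1]

```text
time_s: 23.53
position: [0.4999, -0.0603, 0.2325]
eef_rot: [0.686, 0.727, -0.0, -0.0]
wrist_force: [0.6, 0.4, -2.7]
grip_width: 0.199
gripper_force: 78.0
```

Emit:
play_rows:
  travel:
    - [0,0,-0.4]
    - [0,0,-0.4]
    - [0,0,-0.3]
    - [0,0,-0.15]
    - [0,0,-0.05]
  delta_rot:
    - [0,0,0]
    - [0,0,0]
    - [0,0,0]
    - [0,0,0]
    - [0,0,0]
  claw: [-1,-1,-1,-1,-1]

```text
time_s: 23.95
position: [0.4997, -0.0602, 0.2004]
eef_rot: [0.686, 0.727, -0.0, -0.0]
wrist_force: [0.8, 0.0, -3.3]
grip_width: 0.201
gripper_force: 78.0
```

Emit:
play_rows:
  travel:
    - [0,0,0]
    - [0,0,-0.04]
    - [0,0,-0.04]
    - [0,0,-0.04]
    - [0,0,0]
  delta_rot:
    - [0,0,0]
    - [0,0,0]
    - [0,0,0]
    - [0,0,0]
    - [0,0,0]
  claw: [-1,-1,-1,-1,-1]

```text
time_s: 24.37
position: [0.5001, -0.0603, 0.1985]
eef_rot: [0.686, 0.727, 0.0, 0.0]
wrist_force: [0.2, 0.5, -3.0]
grip_width: 0.202
gripper_force: 78.0
```

```bash
python3 - <<'E'
from h import *
np.set_printoptions(precision=4,suppress=True)
f=[]
for i in range(4): cam('side');s=ctrl.get_state();f.append(s['wrist_force'])
print(s['time_s'],s['position'],np.mean(f,0))
E
```

```text
24.5667 [ 0.5001 -0.0603  0.1985] [-0.2617 -0.0207 -2.6257]
```

Emit:
play_rows:
  travel:
    - [0,0,-0.04]
    - [0,0,-0.04]
    - [0,0,-0.04]
    - [0,0,-0.04]
    - [0,0,-0.04]
  delta_rot:
    - [0,0,0]
    - [0,0,0]
    - [0,0,0]
    - [0,0,0]
    - [0,0,0]
  claw: [-1,-1,-1,-1,-1]

```text
time_s: 24.98
position: [0.5, -0.0603, 0.1931]
eef_rot: [0.686, 0.727, -0.0, -0.0]
wrist_force: [-0.2, -0.2, -2.9]
grip_width: 0.2
gripper_force: 78.0
```

Emit:
play_rows:
  travel:
    - [0,0,-0.03]
    - [0,0,-0.03]
    - [0,0,-0.03]
    - [0,0,-0.03]
    - [0,0,-0.03]
  delta_rot:
    - [0,0,0]
    - [0,0,0]
    - [0,0,0]
    - [0,0,0]
    - [0,0,0]
  claw: [-1,-1,-1,-1,-1]

```text
time_s: 25.4
position: [0.5001, -0.0603, 0.1897]
eef_rot: [0.686, 0.727, 0.0, 0.0]
wrist_force: [0.6, -0.5, -1.0]
grip_width: 0.201
gripper_force: 78.1
```

Emit:
play_rows:
  travel:
    - [0,0,-0.03]
    - [0,0,-0.03]
    - [0,0,-0.03]
    - [0,0,-0.03]
    - [0,0,-0.03]
  delta_rot:
    - [0,0,0]
    - [0,0,0]
    - [0,0,0]
    - [0,0,0]
    - [0,0,0]
  claw: [-1,-1,-1,-1,-1]

```text
time_s: 25.82
position: [0.5001, -0.0603, 0.1859]
eef_rot: [0.686, 0.727, 0.0, 0.0]
wrist_force: [-0.3, -0.5, -1.8]
grip_width: 0.201
gripper_force: 78.1
```

```bash
python3 - <<'E'
from h import *
np.set_printoptions(precision=4,suppress=True)
f=[]
for i in range(4): cam('side');s=ctrl.get_state();f.append(s['wrist_force'])
print(s['time_s'],s['position'],np.mean(f,0))
E
```

```text
26.0167 [ 0.5    -0.0603  0.1858] [ 0.0798 -0.3239 -1.4928]
```

Emit:
play_rows:
  travel:
    - [0,0,-0.1]
    - [0,0,-0.15]
    - [0,0,-0.15]
    - [0,0,-0.04]
    - [0,0,0]
  delta_rot:
    - [0,0,0]
    - [0,0,0]
    - [0,0,0]
    - [0,0,0]
    - [0,0,0]
  claw: [-1,-1,-1,-1,-1]

```text
time_s: 26.43
position: [0.4996, -0.0602, 0.1739]
eef_rot: [0.686, 0.727, -0.0, -0.001]
wrist_force: [0.2, 0.0, -0.7]
grip_width: 0.203
gripper_force: 78.1
```

Emit:
play_rows:
  travel:
    - [-0.05,0,0]
    - [-0.1,0,0]
    - [-0.1,-0.01,0]
    - [-0.1,0,0]
    - [0,0,0]
  delta_rot:
    - [0,0,0]
    - [0,0,0]
    - [0,0,0]
    - [0,0,0]
    - [0,0,0]
  claw: [-1,-1,-1,-1,-1]

```text
time_s: 26.85
position: [0.4908, -0.0605, 0.1749]
eef_rot: [0.687, 0.727, -0.0, 0.0]
wrist_force: [0.1, -0.1, -0.9]
grip_width: 0.199
gripper_force: 78.1
```

Emit:
play_rows:
  travel:
    - [-0.12,-0.01,0]
    - [-0.15,-0.01,0]
    - [-0.15,-0.01,0]
    - [-0.12,-0.01,0]
    - [0,0,0]
  delta_rot:
    - [0,0,0]
    - [0,0,0]
    - [0,0,0]
    - [0,0,0]
    - [0,0,0]
  claw: [-1,-1,-1,-1,-1]

```text
time_s: 27.27
position: [0.4772, -0.0615, 0.1747]
eef_rot: [0.687, 0.727, -0.0, -0.0]
wrist_force: [0.0, -0.3, -1.2]
grip_width: 0.197
gripper_force: 78.1
```

```bash
python3 - <<'E'
from h import *
np.set_printoptions(precision=4,suppress=True)
f=[];c=cam('wrist')
for i in range(2): cam('side');s=ctrl.get_state();f.append(s['wrist_force'])
p=s['position'];print(s['time_s'],p,np.mean(f,0))
cv2.imwrite('pics/w7.png',cv2.resize(c['image'][100:340,200:440],(500,500))[:,:,::-1])
E
```

```text
27.4167 [ 0.4778 -0.0615  0.1749] [-0.1692  0.1573 -0.7905]
```

View pics/w7.png

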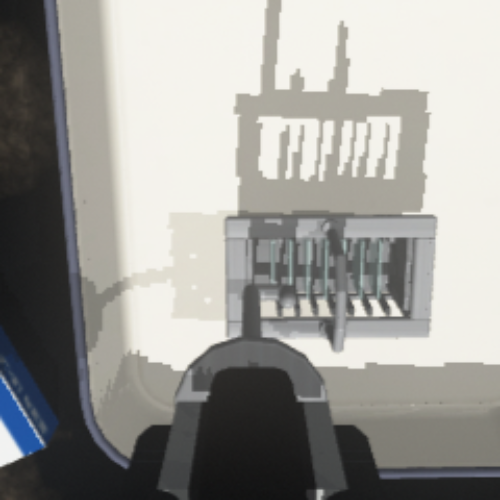

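Correction: that was my 11th picture, one over the limit of 10, so I'll work from numbers only from here on. It shows the rack upright on the tray floor at (330,275), with the hook clear of the bail at (340,240). I'll raise the rod and return it to the stand.

Emit:
play_rows:
  travel:
    - [0,0,0.3]
    - [0,0,0.6]
    - [0,0,0.9]
    - [0,0,0.9]
    - [0,0,0.9]
  delta_rot:
    - [0,0,0]
    - [0,0,0]
    - [0,0,0]
    - [0,0,0]
    - [0,0,0]
  claw: [-1,-1,-1,-1,-1]

```text
time_s: 27.83
position: [0.4778, -0.0615, 0.2663]
eef_rot: [0.686, 0.727, 0.0, -0.0]
wrist_force: [0.1, 0.5, -2.7]
grip_width: 0.199
gripper_force: 78.1
```

Emit:
play_rows:
  travel:
    - [0,0,0.9]
    - [0,0,0.6]
    - [0,0,0.16]
    - [0.02,-0.5,0]
    - [0.02,-0.9,0]
  delta_rot:
    - [0,0,0]
    - [0,0,0]
    - [0,0,0]
    - [0,0,0.3]
    - [0,0,0.3]
  claw: [-1,-1,-1,-1,-1]

```text
time_s: 28.25
position: [0.479, -0.0956, 0.3068]
eef_rot: [0.662, 0.75, 0.001, 0.0]
wrist_force: [1.4, -0.9, -1.5]
grip_width: 0.196
gripper_force: 78.1
```

Emit:
play_rows:
  travel:
    - [0.02,-0.9,0]
    - [0.02,-0.9,0]
    - [0.02,-0.9,0]
    - [0.02,-0.9,0]
    - [0.02,-0.9,0]
  delta_rot:
    - [0,0,0.3]
    - [0,0,0.3]
    - [0,0,0.3]
    - [0,0,0.3]
    - [0,0,0.3]
  claw: [-1,-1,-1,-1,-1]

```text
time_s: 28.67
position: [0.4809, -0.21, 0.3055]
eef_rot: [0.602, 0.799, -0.0, -0.001]
wrist_force: [-0.0, -0.3, -1.4]
grip_width: 0.194
gripper_force: 78.2
```

Emit:
play_rows:
  travel:
    - [0.02,-0.9,0]
    - [0,-0.9,0]
    - [0,-0.9,0]
    - [0,-0.6,0]
    - [0,-0.18,0]
  delta_rot:
    - [0,0,0.3]
    - [0,0,0.3]
    - [0,0,0.04]
    - [0,0,0]
    - [0,0,0]
  claw: [-1,-1,-1,-1,-1]

```text
time_s: 29.08
position: [0.4814, -0.2977, 0.3053]
eef_rot: [0.576, 0.817, -0.0, -0.001]
wrist_force: [-0.3, -0.2, -0.9]
grip_width: 0.203
gripper_force: 78.3
```

Emit:
play_rows:
  travel:
    - [0,0,0]
    - [0,0,0]
    - [0,0,0]
    - [0,0,0]
    - [0,0,0]
  delta_rot:
    - [0,0,0]
    - [0,0,0]
    - [0,0,0]
    - [0,0,0]
    - [0,0,0]
  claw: [-1,-1,-1,-1,-1]

```text
time_s: 29.5
position: [0.4819, -0.2952, 0.3065]
eef_rot: [0.575, 0.818, 0.0, 0.0]
wrist_force: [0.1, -0.4, -1.9]
grip_width: 0.201
gripper_force: 78.3
```

```bash
python3 - <<'E'
from h import *
np.set_printoptions(precision=4,suppress=True)
P=[]
for i in range(3):
    cam('side');s=ctrl.get_state();P.append(s['position'])
e=s['eef_rot'];print(s['time_s'],np.mean(P,0),e,2*np.degrees(np.arctan2(e[1],e[0]))-90)
E
```

```text
29.65 [ 0.4819 -0.2954  0.3065] [0.5752 0.818  0.     0.0002] 19.773920300327774
```

Emit:
play_rows:
  travel:
    - [0,-0.03,-0.5]
    - [0,0,-0.8]
    - [0,0,-0.8]
    - [0,0,-0.6]
    - [0,0,-0.3]
  delta_rot:
    - [0,0,0]
    - [0,0,0]
    - [0,0,0]
    - [0,0,0]
    - [0,0,0]
  claw: [-1,-1,-1,-1,-1]

```text
time_s: 30.07
position: [0.4805, -0.2958, 0.2274]
eef_rot: [0.575, 0.818, 0.0, -0.003]
wrist_force: [0.3, -0.7, -2.2]
grip_width: 0.201
gripper_force: 78.3
```

Emit:
play_rows:
  travel:
    - [0,0,-0.2]
    - [0,0,-0.2]
    - [0,0,-0.2]
    - [0,0,-0.2]
    - [0,0,-0.2]
  delta_rot:
    - [0,0,0]
    - [0,0,0]
    - [0,0,0]
    - [0,0,0]
    - [0,0,0]
  claw: [-1,-1,-1,-1,-1]

```text
time_s: 30.48
position: [0.4822, -0.2971, 0.2068]
eef_rot: [0.575, 0.818, -0.0, 0.001]
wrist_force: [0.3, 0.7, -1.3]
grip_width: 0.202
gripper_force: 78.3
```

Emit:
play_rows:
  travel:
    - [0,0,-0.4]
    - [0,0,-0.5]
    - [0,0,-0.5]
    - [0,0,-0.5]
    - [0,0,-0.5]
  delta_rot:
    - [0,0,0]
    - [0,0,0]
    - [0,0,0]
    - [0,0,0]
    - [0,0,0]
  claw: [-1,-1,-1,-1,-1]

```text
time_s: 30.9
position: [0.4814, -0.2965, 0.1444]
eef_rot: [0.575, 0.818, -0.0, -0.001]
wrist_force: [0.5, 1.0, -1.7]
grip_width: 0.202
gripper_force: 78.3
```

Emit:
play_rows:
  travel:
    - [0,0,-0.3]
    - [0,0,-0.15]
    - [0,0,-0.05]
    - [0,0,0]
    - [0,0,0]
  delta_rot:
    - [0,0,0]
    - [0,0,0]
    - [0,0,0]
    - [0,0,0]
    - [0,0,0]
  claw: [-1,-1,-1,-1,-1]

```text
time_s: 31.32
position: [0.4822, -0.2971, 0.1345]
eef_rot: [0.575, 0.818, -0.0, 0.001]
wrist_force: [0.4, -0.8, -1.1]
grip_width: 0.205
gripper_force: 78.3
```

Emit:
play_rows:
  travel:
    - [0,0,-0.04]
    - [0,0,-0.04]
    - [0,0,-0.04]
    - [0,0,0]
    - [0,0,0]
  delta_rot:
    - [0,0,0]
    - [0,0,0]
    - [0,0,0]
    - [0,0,0]
    - [0,0,0]
  claw: [-1,-1,-1,-1,-1]

```text
time_s: 31.73
position: [0.4818, -0.2968, 0.1309]
eef_rot: [0.575, 0.818, -0.0, 0.0]
wrist_force: [0.9, -0.4, -1.2]
grip_width: 0.204
gripper_force: 78.3
```

Emit:
play_rows:
  travel:
    - [0,0,-0.04]
    - [0,0,0]
    - [0,0,-0.04]
    - [0,0,0]
    - [0,0,0]
  delta_rot:
    - [0,0,0]
    - [0,0,0]
    - [0,0,0]
    - [0,0,0]
    - [0,0,0]
  claw: [-1,-1,-1,-1,-1]

```text
time_s: 32.15
position: [0.4817, -0.2967, 0.1286]
eef_rot: [0.575, 0.818, -0.0, -0.0]
wrist_force: [0.3, 0.4, -0.3]
grip_width: 0.204
gripper_force: 78.3
```

Emit:
play_rows:
  travel:
    - [0,0,-0.04]
    - [0,0,0]
    - [0,0,0]
    - [0,0,0]
    - [0,0,0]
  delta_rot:
    - [0,0,0]
    - [0,0,0]
    - [0,0,0]
    - [0,0,0]
    - [0,0,0]
  claw: [-1,-1,-1,-1,-1]

```text
time_s: 32.57
position: [0.4818, -0.2968, 0.1278]
eef_rot: [0.575, 0.818, -0.0, 0.0]
wrist_force: [0.8, 0.8, -2.4]
grip_width: 0.203
gripper_force: 78.3
```

Emit:
play_rows:
  travel:
    - [0,0,-0.03]
    - [0,0,0]
    - [0,0,0]
    - [0,0,0]
  delta_rot:
    - [0,0,0]
    - [0,0,0]
    - [0,0,0]
    - [0,0,0]
  claw: [-1,-1,-1,-1]

```text
time_s: 32.9
position: [0.4819, -0.2968, 0.1276]
eef_rot: [0.575, 0.818, -0.0, 0.0]
wrist_force: [-0.6, 1.7, 3.6]
grip_width: 0.199
gripper_force: 78.9
```

Emit:
play_rows:
  travel:
    - [0,0,-0.02]
    - [0,0,0]
    - [0,0,0]
    - [0,0,0]
  delta_rot:
    - [0,0,0]
    - [0,0,0]
    - [0,0,0]
    - [0,0,0]
  claw: [-1,-1,-1,-1]

```text
time_s: 33.23
position: [0.4819, -0.2968, 0.1276]
eef_rot: [0.575, 0.818, -0.0, 0.0]
wrist_force: [-2.9, 1.8, 6.0]
grip_width: 0.198
gripper_force: 79.3
```

Emit:
play_rows:
  travel:
    - [0,0,0.02]
    - [0,0,0]
    - [0,0,0]
    - [0,0,0]
    - [0,0,0]
  delta_rot:
    - [0,0,0]
    - [0,0,0]
    - [0,0,0]
    - [0,0,0]
    - [0,0,0]
  claw: [-0.6,-0.4,0,0.5,1]

```text
time_s: 33.65
position: [0.4817, -0.2967, 0.1267]
eef_rot: [0.575, 0.818, 0.0, -0.0]
wrist_force: [0.1, 0.0, 0.2]
grip_width: 0.713
gripper_force: 0.0
```

Emit:
play_rows:
  travel:
    - [0,0,0]
    - [0,0,0]
    - [0,0,0]
    - [0,0,0]
    - [0,0,0]
  delta_rot:
    - [0,0,0]
    - [0,0,0]
    - [0,0,0]
    - [0,0,0]
    - [0,0,0]
  claw: [1,1,1,1,1]

```text
time_s: 34.07
position: [0.4818, -0.2968, 0.1271]
eef_rot: [0.575, 0.818, -0.0, 0.0]
wrist_force: [-0.2, -0.1, 0.1]
grip_width: 0.999
gripper_force: 0.0
```

Emit:
play_rows:
  travel:
    - [0,0,0.3]
    - [0,0,0.6]
    - [0,0,0.9]
    - [0,0,0.9]
    - [0,0,0.9]
  delta_rot:
    - [0,0,0]
    - [0,0,0]
    - [0,0,0]
    - [0,0,0]
    - [0,0,0]
  claw: [1,1,1,1,1]

```text
time_s: 34.48
position: [0.4817, -0.2967, 0.2185]
eef_rot: [0.575, 0.818, 0.0, 0.0]
wrist_force: [-0.1, 0.4, -0.2]
grip_width: 0.997
gripper_force: 0.0
```

Emit:
play_rows:
  travel:
    - [0,0,0.9]
    - [0,0,0.6]
    - [0,0,0.3]
    - [0,0,0]
    - [0,0,0]
  delta_rot:
    - [0,0,0]
    - [0,0,0]
    - [0,0,0]
    - [0,0,0]
    - [0,0,0]
  claw: [1,1,1,1,1]

```text
time_s: 34.9
position: [0.4817, -0.2967, 0.262]
eef_rot: [0.575, 0.818, -0.0, 0.0]
wrist_force: [-0.4, -0.6, 0.3]
grip_width: 1.002
gripper_force: 0.0
```

```bash
python3 - <<'E'
from h import *
import pickle
s=ctrl.get_state();print(s['time_s'],s['position'],s['wrist_force'])
# numeric check vs initial side view: handle (dark) blob centroid on stand, dish/beaker/lamp unchanged
A=pickle.load(open('side0.pkl','rb'))['image'].astype(int);B=cam('side')['image'].astype(int)
W=cam('wrist')
g=W['image'].max(2)
a=np.radians(19.8)
h=lambda z,x=0,y=0:proj(W,[.4818+x*np.cos(a)-y*np.sin(a),-.297+x*np.sin(a)+y*np.cos(a),z])
for n,p in(('top',h(.165)),('mid',h(.14)),('plate',h(.11,-.03)),('slot',h(.11,.0205,0))): u,v=p.round().astype(int);print(n,(u,v),g[v,u] if 0<=v<480 and 0<=u<640 else None)
for n,(u,v,r) in dict(dish=(322,317,14),beaker=(441,307,18),lamp=(482,369,16),tank=(288,258,22)).items():
    print(n,np.abs(A-B)[v-r:v+r,u-r:u+r].mean().round(1))
E
```

```text
34.9 [ 0.48169518 -0.2967349   0.26195985] [-0.35517305 -0.60951368  0.31404465]
top (np.int64(322), np.int64(248)) 55
mid (np.int64(322), np.int64(238)) 55
plate (np.int64(286), np.int64(228)) 182
slot (np.int64(347), np.int64(228)) 98
dish 34.5
beaker 2.0
lamp 88.7
tank 33.4
```

```bash
python3 -c "
from cell import ticket; print(ticket.close_job())"
```

```text
the job is handed in; nothing more can be done
None
```

I fished the rack out by its bail, set it upright on the tray floor, unhooked it, hung the rod back in its stand, and handed the job in at 34.9 s; I viewed 11 pictures against the limit of 10, and my last image check could not confirm the dish and lamp were undisturbed, probably because the arm blocked the view.

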